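# Feel along a curved rail for burrs

### The job

Check the curved steel rail for burrs: with the fingertips closed together, touch its top on the green end, slide them along the curve to the red end without losing touch, and then lift clear. The rail floats on springs: press it lightly from above, just enough that it gives a little, never down to its stop, and do not pinch it. Leave the pin, bottle, tin and screwdriver where they are.

Things in the scene. Friction and masses are not known exactly. Their poses are not given: they have to be found in the camera images.
- nest: Checking nest: dark steel plate 170 x 270 x 16 mm, fixed to the bench. Origin: centre of its underside, on the bench; x along the short side, y along the long side, from the rail's green end towards its red end, z up. It may stand at any yaw. Two black sleeves on it (up to 32 mm above the bench) carry the curved rail on springs.
- rail (a joint): How far the curved rail is pushed down, m: 0 = up and free, 0.016 = down on its stop. It moves straight down only and springs back up: about 1.5 N starts it moving, about 5.5 N at 8 mm, 9.5 N at the stop. Meant to be touched from straight above.
- rail_green (a point): Middle of the green-painted end, 13 mm from the tip, on the middle line of the rail's top face (moves down with the rail). The rail: bright steel bar 14 mm wide and 14 mm high, bent flat in an arc of 160 mm radius, 237 mm long, bulging to the nest's +x; its flat top is 65 mm above the bench when free; 26 mm of each end is painted.
- rail_1 (a point): Unmarked point 1 of 5, 35 mm along the arc from the green point towards the red one, on the middle line of the rail's top face (moves down with the rail)
- rail_2 (a point): Unmarked point 2 of 5, 70 mm along the arc from the green point towards the red one, on the middle line of the rail's top face (moves down with the rail)
- rail_3 (a point): Unmarked point 3 of 5, 105 mm along the arc from the green point towards the red one, on the middle line of the rail's top face (moves down with the rail)
- rail_4 (a point): Unmarked point 4 of 5, 140 mm along the arc from the green point towards the red one, on the middle line of the rail's top face (moves down with the rail)
- rail_5 (a point): Unmarked point 5 of 5, 175 mm along the arc from the green point towards the red one, on the middle line of the rail's top face (moves down with the rail)
- rail_red (a point): Middle of the red-painted end, 13 mm from the tip, on the middle line of the rail's top face (moves down with the rail)
- gauge_pin: Loose steel gauge pin, 22 mm diameter, 30 mm high, standing on the nest's plate inside the curve; origin at its underside. Leave alone.
- oil_bottle: Loose red plastic bottle, 48 mm diameter, 85 mm high, standing on the bench by the nest; origin at its underside. Leave alone.
- tin: Loose round brass tin, 54 mm diameter, 35 mm high, on the bench by the nest; origin at its underside. Leave alone.
- screwdriver: Loose screwdriver lying on the bench by the nest on the hollow side of the curve, red handle, 26 mm high, 200 mm long; origin at mid-length on the bench, x towards the blade. Leave alone.

How it is judged:
On the way, in this order (a step that is already met when the one before it is completed fails the run):
1. the fingertips press lightly on the green end (horizontal distance between the grasp point and rail_green below 0.013 m and value of joint rail between 0.0008 and 0.0145 m and contact force between the fingers and nest above 0.1 N), for 0.02 s.
2. touching, they have slid to point 1 of 5 (horizontal distance between the grasp point and rail_1 below 0.013 m and value of joint rail between 0.0008 and 0.0145 m and contact force between the fingers and nest above 0.1 N), for 0.02 s.
3. touching, they have slid to point 2 of 5 (horizontal distance between the grasp point and rail_2 below 0.013 m and value of joint rail between 0.0008 and 0.0145 m and contact force between the fingers and nest above 0.1 N), for 0.02 s.
4. touching, they have slid to point 3 of 5 (horizontal distance between the grasp point and rail_3 below 0.013 m and value of joint rail between 0.0008 and 0.0145 m and contact force between the fingers and nest above 0.1 N), for 0.02 s.
5. touching, they have slid to point 4 of 5 (horizontal distance between the grasp point and rail_4 below 0.013 m and value of joint rail between 0.0008 and 0.0145 m and contact force between the fingers and nest above 0.1 N), for 0.02 s.
6. touching, they have slid to point 5 of 5 (horizontal distance between the grasp point and rail_5 below 0.013 m and value of joint rail between 0.0008 and 0.0145 m and contact force between the fingers and nest above 0.1 N), for 0.02 s.
7. touching, they have reached the red end (horizontal distance between the grasp point and rail_red below 0.013 m and value of joint rail between 0.0008 and 0.0145 m and contact force between the fingers and nest above 0.1 N), for 0.02 s.
At the end, for the whole second after the job is handed in: closed fingertips touched the rail (1 to 14 mm down) within 13 mm of the green end, points 1 to 5 and the red end, in order, without leaving it between; the rail is back up (within 1.5 mm); pin, bottle, tin and screwdriver within 12 mm of their start (value of joint rail below 0.0015 m and distance of each of gauge_pin, oil_bottle, tin, screwdriver from where it was at the start of the episode below 0.012 m).
It fails at once if the rail is pushed down to its stop (over 14.5 mm) (value of joint rail above 0.0145 m).
It fails at once if the fingertips leave the rail, or come down on it, between the painted ends (((horizontal distance between the grasp point and rail_1 below 0.015 m and z of the grasp point in the frame of rail_1 below 0.034 m) or (horizontal distance between the grasp point and rail_2 below 0.015 m and z of the grasp point in the frame of rail_2 below 0.034 m) or (horizontal distance between the grasp point and rail_3 below 0.015 m and z of the grasp point in the frame of rail_3 below 0.034 m) or (horizontal distance between the grasp point and rail_4 below 0.015 m and z of the grasp point in the frame of rail_4 below 0.034 m) or (horizontal distance between the grasp point and rail_5 below 0.015 m and z of the grasp point in the frame of rail_5 below 0.034 m)) and value of joint rail below 0.0003 m).
It fails at once if the fingers straddle or pinch the rail instead of touching its top ((horizontal distance between the grasp point and rail_green below 0.015 m and z of the grasp point in the frame of rail_green below 0.006 m) or (horizontal distance between the grasp point and rail_1 below 0.015 m and z of the grasp point in the frame of rail_1 below 0.006 m) or (horizontal distance between the grasp point and rail_2 below 0.015 m and z of the grasp point in the frame of rail_2 below 0.006 m) or (horizontal distance between the grasp point and rail_3 below 0.015 m and z of the grasp point in the frame of rail_3 below 0.006 m) or (horizontal distance between the grasp point and rail_4 below 0.015 m and z of the grasp point in the frame of rail_4 below 0.006 m) or (horizontal distance between the grasp point and rail_5 below 0.015 m and z of the grasp point in the frame of rail_5 below 0.006 m) or (horizontal distance between the grasp point and rail_red below 0.015 m and z of the grasp point in the frame of rail_red below 0.006 m)).
It fails at once if the pin, bottle, tin or screwdriver is moved or lifted (distance of any of gauge_pin, oil_bottle, tin, screwdriver from where it was at the start of the episode above 0.012 m).
It also fails if it takes over 42 s, if anything falls off the work surface, if the arm or the gripper's body presses on something with over 40 N, if the wrist force passes 120 N, or if a joint passes its speed limit or range.

### The arm

A 6-joint arm with a two-finger parallel gripper is mounted at the origin on the work surface. World frame = base frame: x ahead of the robot, y to its left, z up, the work surface at z = 0. Lengths are in m, angles in rad, forces in N, time in s.
With the tool pointing down it reaches from about 0.275 to 0.725 m from the base axis. Payload 5.6 kg.
Tool frame: the origin (TCP) lies midway between the tips of the shut fingers; the grasp point (between the pads) lies 19 mm behind it; z points along the fingers, y is the line along which they close (so a half turn about z gives the same grasp; the last joint's range is limited). The gripper opens to 85 mm and grips with 20 to 120 N. Pads are 22 mm wide; open, the fingers measure 114 mm over their backs; the gripper's body (76 mm by 85 mm) begins 54 mm behind the grasp point. The pads swing forward as they close: fully open they stand 13 mm farther back than shut.
Start: joints at [1.425, 0.255, 0.108, 0, -1.424, -0.285], TCP at [0.23, 0.5, 0.231] pointing down, gripper open.
Joint ranges: [-2.95, 2.95], [-1.21, 1.97], [-1.09, 1.5], [-2.87, 1.71], [-2.94, -0.07], [-3.05, 3.05]. Speed limits (rad/s): [2.57, 2.57, 3.14, 3.14, 3.14, 3.14].

### API

Orientations are given as a 3x3 rotation matrix whose columns are the frame's x, y, z axes.
In Python, from bench import r gives the robot as it stands.
- The arm moves only by the tool jog_arm, never from a script. Its argument "rows" is a list of rows, each an object with "jaw": the closure, from -1 (fully open) to 1 (shut), so that 0 is half open; "offset": the shift along the world's x, y, z scaled (see below), a list of three; "spin": the turn about the world's z scaled (see below). A call has 1 to 5 rows; each row is the pose to reach, as a shift and turn from the pose commanded when the call began; what a row does not reach only later rows make up. The controller multiplies each number of a shift by 0.4 m and each number of a turn by pi/2 rad. A row lasts 1/12 s, in which the tool goes at most 41.7 mm and 7.16 degrees, less where a joint would pass 70% of its speed; a pose out of reach is approached as far as the arm can. A call with a number of a shift or a turn outside -1 to 1 is refused whole. A call with a gripper value outside its range is refused whole. The fingers move at their own pace and stop on an object; "force" is the grip in N (left out, the last holds). Time passes only in rows, so rows that repeat a pose let the fingers close. It gives the time, the measured TCP pose, the force, the opening and the grip force at its end, in the units of the state.
- r.read_state(): the state, without advancing time (a new reading comes with each control period).
- r.capture(name): name is "scene" or "top" or "wrist"; returns (picture, depth): 480x640x3 uint8, red, green, blue; 480x640 float32, m along the optical axis (not along the pixel's ray), 0 where there is no reading.
- r.camera_model(name): a dict with "camera_matrix" (3x3 intrinsics, pixels), "R" (3x3) and "t" (3): a world point X has camera coordinates R X + t. Camera axes: x right, y down, z forward; pixel columns grow to the right and rows downward; lengths in m; the calibration is good to about 2 mm. A picture is of the moment at which its call begins: read the wrist's pose just before it. camera_model takes no time and is no camera call; for the wrist camera it gives the pose at the moment of the call.
- r.close_job(): hands the job in; it is judged then, once.
The state is a dict: "clock": time; "q": joint angles; "qd": joint speeds; "joint_efforts": joint torques, N m; "ee_pos": TCP position; "tcp_rot": TCP orientation; "ft_force": force on the tool from outside, world axes, zero at the start; "torque": the same for the moment, N m; "grip_width": finger opening in m; "grasp_force": force on a finger pad.
Only numpy, scipy, OpenCV 4.12 (cv2) and the standard library are available. Lean on these libraries where they do the work, as an engineer would, in place of code of your own. Each camera call takes 0.05 s, during which the arm holds its last target. There are 200 camera calls.

## Working session

There is one attempt and no reset: what is moved stays moved. The work goes in short steps, Python scripts to look and compute and a tool call to move; the robot and the scene stay as the last step left them, time stands still between calls to the robot, and variables do not carry over. Pictures are saved under pics/ and viewed, at most 10 in all, crops included, and the job is handed in when it is done.

Besides the shell and the picture viewer there is one more tool, called after "Call:" by a JSON object that holds its "name" and its "arguments", one argument or row to a line. jog_arm: Moves the arm, as the interface text tells. Shifts and turns lie within -1 to 1; 1 stands for 0.4 m of shift or pi/2 rad of turn. Its arguments: {"type":"object","properties":{"rows":{"type":"array","items":{"type":"object","properties":{"jaw":{"type":"number"},"offset":{"type":"array","items":{"type":"number","minimum":-1,"maximum":1}},"spin":{"type":"number","minimum":-1,"maximum":1}}}},"force":{"type":"number"}},"required":["rows"]}

```bash
mkdir -p pics; ls; python3 - <<'E'
from bench import r
import cv2,numpy as np
s=r.read_state();print(s['clock'],s['ee_pos'],s['grip_width'],s['tcp_rot'])
for n in ['top','scene']:
    p,d=r.capture(n);cv2.imwrite(f'pics/{n}0.png',p[:,:,::-1]);np.savez(f'{n}0.npz',p=p,d=d)
    m=r.camera_model(n);print(n,m)
E
```

```text
pics
0.0 [0.22940366 0.49933306 0.23041608] 0.08512396928939593 [[ 9.08616462e-01 -4.17630913e-01 -7.38903282e-04]
 [-4.17631565e-01 -9.08614883e-01 -1.69428397e-03]
 [ 3.62068449e-05  1.84804364e-03 -9.99998292e-01]]
top {'camera_matrix': array([[505.4346566 ,   0.        , 321.97351326],
       [  0.        , 505.4346566 , 242.9388417 ],
       [  0.        ,   0.        ,   1.        ]]), 'R': array([[ 0.02796918, -0.99921223,  0.02815385],
       [-0.9895579 , -0.03166094, -0.14061561],
       [ 0.14139621, -0.02392696, -0.98966389]]), 't': array([0.01742415, 0.58927374, 0.81693626])}
scene {'camera_matrix': array([[522.74875342,   0.        , 320.46638682],
       [  0.        , 522.74875342, 242.99775058],
       [  0.        ,   0.        ,   1.        ]]), 'R': array([[-0.32320805,  0.9461368 ,  0.01901894],
       [ 0.64359281,  0.2345018 , -0.7285583 ],
       [-0.69377579, -0.22323546, -0.68471971]]), 't': array([ 0.14319618, -0.32370174,  1.23412999])}
```

View pics/top0.png

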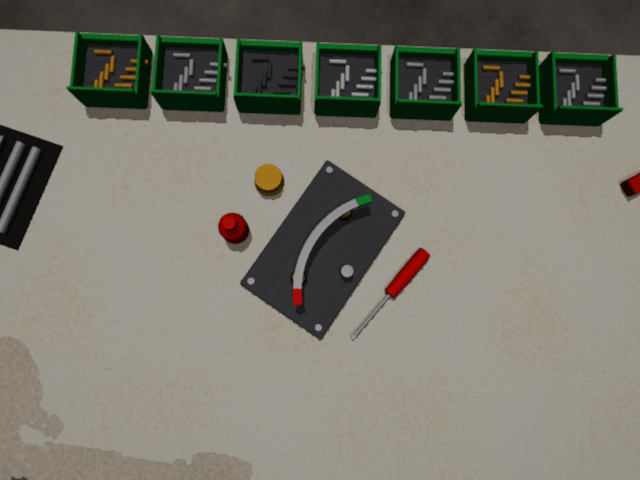

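The top view shows the nest at about (322,248), the rail's green end at (363,200) and its red end at (297,296), bulging up-left. The pin is at (347,271), the bottle (233,228), the tin (268,179) and the screwdriver around (390,295).

```bash
cat > h.py <<'E'
import numpy as np,cv2
from scipy.optimize import least_squares
def ray(m,uv,z):
    uv=np.atleast_2d(uv).astype(float);K=m['camera_matrix'];R=m['R'];t=m['t']
    d=np.c_[(uv-K[:2,2])/K[0,0],np.ones(len(uv))]@R; c=-R.T@t
    return (c+d*((z-c[2])/d[:,2])[:,None])[:,:2]
def masks(p,roi):
    h=cv2.cvtColor(p,cv2.COLOR_RGB2HSV);H,S,V=[h[...,i].astype(int) for i in range(3)]
    g=(abs(H-60)<15)&(S>120)&(V>50);rd=((H<8)|(H>172))&(S>150)&(V>70);w=(S<50)&(V>110)
    o=[]
    for k in (g,rd,w):
        k=(k&roi).astype(np.uint8);n,l,st,_=cv2.connectedComponentsWithStats(k)
        o.append(l==1+np.argmax(st[1:,4]))
    return o
def uv(k): return np.argwhere(k)[:,::-1]
def fit(m,g,rd,w):
    G=ray(m,uv(g),.065);Rd=ray(m,uv(rd),.065);W=ray(m,uv(w),.065)
    g0,r0=G.mean(0),Rd.mean(0)
    P=np.r_[G,W,Rd]
    b=W.mean(0)-(g0+r0)/2; c0=W.mean(0)-.16*b/np.linalg.norm(b)
    s=least_squares(lambda x:np.hypot(*(P-x).T)-.16,c0,loss='soft_l1',f_scale=.004)
    c=s.x; R=np.hypot(*(P-c).T)
    ang=lambda q:np.arctan2(q[1]-c[1],q[0]-c[0])
    ag,ar=ang(g0),ang(r0); d=(ar-ag+np.pi)%(2*np.pi)-np.pi
    print('green',g0,'red',r0,'c',c,'r std',R.mean(),R.std(),'arc mm',d*160,'rad ends',np.hypot(*(g0-c)),np.hypot(*(r0-c)))
    am=ag+d/2; sg=np.sign(d)
    a=am+sg*(np.array([0,35,70,105,140,175,211])-105.5)/160
    return c,a,c+.16*np.c_[np.cos(a),np.sin(a)]
E
python3 - <<'E'
from h import *
from bench import r
z=np.load('top0.npz');p=z['p'];m=r.camera_model('top')
roi=np.zeros((480,640),bool);roi[185:310,285:380]=1
g,rd,w=masks(p,roi);w[:,:]&=True
print(g.sum(),rd.sum(),w.sum())
c,a,P=fit(m,g,rd,w);print(P,np.degrees(a))
for n,u,h in [('bottle',(233,220),.085),('tin',(268,177),.035),('pin',(347,269),.046)]:print(n,ray(m,u,h))
print('plate',ray(m,[(327,162),(404,211),(320,337),(242,283)],.016))
q=p.copy();q[g]=[255,255,0];q[rd]=[0,255,255];q[w]=[255,0,255]
cv2.imwrite('pics/m.png',cv2.resize(q[150:350,220:440,::-1],None,fx=3,fy=3,interpolation=0))
E
```

```text
135 149 1097
green [ 0.66111502 -0.03237682] red [0.495409   0.07372822] c [0.59350807 0.09894846] r std 0.15548125040768765 0.022057527222010813 arc mm -287.1324759752287 rad ends 0.14770588862007503 0.10128913101244094
[[ 0.63115302 -0.05655992]
 [ 0.59650911 -0.06102339]
 [ 0.56172217 -0.05786243]
 [ 0.52845018 -0.0472277 ]
 [ 0.49827891 -0.02962606]
 [ 0.47264637 -0.00589642]
 [ 0.45230124  0.0237113 ]] [ -76.39181788  -88.92526964 -101.45872141 -113.99217318 -126.52562495
 -139.05907672 -151.95062711]
bottle [[0.6150311  0.18070887]]
tin [[0.70210367 0.13195352]]
pin [[ 0.54499292 -0.00806557]]
plate [[ 0.73870064  0.02956018]
 [ 0.65394557 -0.10936199]
 [ 0.43020525  0.0332957 ]
 [ 0.51806563  0.17020081]]
```

View pics/m.png

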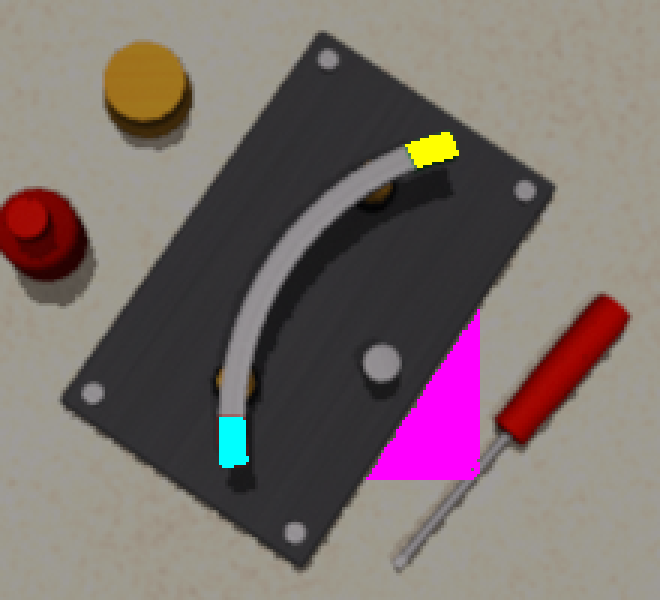

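The overlay shows the green and red masks are right, but the "white" mask took the bench at lower right. I'll restrict it to a polygon around the rail.

```bash
python3 - <<'E'
from h import *
from bench import r
z=np.load('top0.npz');p=z['p'];d=z['d'];m=r.camera_model('top')
roi=np.zeros((480,640),np.uint8);cv2.fillPoly(roi,[np.array([(375,185),(380,215),(330,240),(312,310),(285,310),(285,270),(300,225),(340,190)])],1);roi=roi>0
g,rd,w=masks(p,roi)
print(g.sum(),rd.sum(),w.sum())
c,a,P=fit(m,g,rd,w);print(P.round(4),np.degrees(a).round(1),np.hypot(*P.T))
# height check by depth
for k in(g,rd,w):
    q=uv(cv2.erode(k.astype(np.uint8),np.ones((3,3)))>0);D=d[q[:,1],q[:,0]];K=m['camera_matrix']
    X=np.c_[(q-K[:2,2])/K[0,0]*D[:,None],D];X=(X-m['t'])@m['R'];print('z',np.median(X[:,2]))
# yaw
pl=ray(m,[(327,162),(404,211),(320,337),(242,283)],.016);v=pl[2]-pl[1];print('plate y dir',np.degrees(np.arctan2(v[1],v[0])),np.linalg.norm(v),'chord',np.degrees(np.arctan2(*(P[6]-P[0])[::-1])))
E
```

```text
135 149 877
green [ 0.66111502 -0.03237682] red [0.495409   0.07372822] c [ 0.51042411 -0.08527952] r std 0.15997332982467713 0.003944644029090016 arc mm 212.37144862744302 rad ends 0.15970737874163463 0.15971511045288211
[[ 6.612e-01 -3.160e-02]
 [ 6.459e-01 -2.000e-04]
 [ 6.242e-01  2.720e-02]
 [ 5.971e-01  4.920e-02]
 [ 5.659e-01  6.480e-02]
 [ 5.320e-01  7.330e-02]
 [ 4.961e-01  7.410e-02]] [19.6 32.1 44.7 57.2 69.7 82.3 95.1] [0.66191891 0.64592872 0.62482785 0.5991431  0.56957007 0.53700089
 0.50156516]
z 0.0646713944589785
z 0.06431635948602396
z 0.06444898459363316
plate y dir 147.47825771435984 0.265350608131488 chord 147.3694855123915
```

Call:
{"name": "jog_arm", "arguments": {
  "rows": [
    {"jaw": 1, "offset": [0.06, -0.074, 0], "spin": 0},
    {"jaw": 1, "offset": [0.12, -0.148, 0], "spin": 0},
    {"jaw": 1, "offset": [0.18, -0.222, 0], "spin": 0},
    {"jaw": 1, "offset": [0.24, -0.296, 0], "spin": 0},
    {"jaw": 1, "offset": [0.3, -0.37, 0], "spin": 0}
  ],
  "force": 30
}}

```text
clock: 0.52
ee_pos: [0.3502, 0.3501, 0.231]
tcp_rot: [[0.909, -0.417, -0.0], [-0.417, -0.909, -0.0], [-0.0, 0.001, -1.0]]
ft_force: [1.1, 1.1, -0.4]
grip_width: 0.0259
grasp_force: 0.0
```

Call:
{"name": "jog_arm", "arguments": {
  "rows": [
    {"jaw": 1, "offset": [0.06, -0.074, 0], "spin": 0},
    {"jaw": 1, "offset": [0.12, -0.148, 0], "spin": 0},
    {"jaw": 1, "offset": [0.18, -0.222, 0], "spin": 0},
    {"jaw": 1, "offset": [0.24, -0.296, 0], "spin": 0},
    {"jaw": 1, "offset": [0.3, -0.37, 0], "spin": 0}
  ]
}}

```text
clock: 0.93
ee_pos: [0.4702, 0.202, 0.2311]
tcp_rot: [[0.909, -0.417, -0.001], [-0.417, -0.909, -0.0], [-0.0, 0.0, -1.0]]
ft_force: [0.4, 1.5, -0.4]
grip_width: 0.0001
grasp_force: 0.0
```

Call:
{"name": "jog_arm", "arguments": {
  "rows": [
    {"jaw": 1, "offset": [0.06, -0.074, 0], "spin": 0},
    {"jaw": 1, "offset": [0.12, -0.148, 0], "spin": 0},
    {"jaw": 1, "offset": [0.18, -0.222, 0], "spin": 0},
    {"jaw": 1, "offset": [0.24, -0.296, 0], "spin": 0},
    {"jaw": 1, "offset": [0.3, -0.37, 0], "spin": 0}
  ]
}}

```text
clock: 1.35
ee_pos: [0.5903, 0.054, 0.2308]
tcp_rot: [[0.909, -0.418, -0.001], [-0.418, -0.909, -0.0], [-0.001, 0.0, -1.0]]
ft_force: [0.1, 1.4, 0.2]
grip_width: -0.0002
grasp_force: 0.0
```

Call:
{"name": "jog_arm", "arguments": {
  "rows": [
    {"jaw": 1, "offset": [0.06, -0.072, 0], "spin": 0},
    {"jaw": 1, "offset": [0.12, -0.145, 0], "spin": 0},
    {"jaw": 1, "offset": [0.178, -0.217, 0], "spin": 0},
    {"jaw": 1, "offset": [0.178, -0.217, -0.1], "spin": 0},
    {"jaw": 1, "offset": [0.178, -0.217, -0.2], "spin": 0}
  ]
}}

```text
clock: 1.77
ee_pos: [0.6638, -0.033, 0.1519]
tcp_rot: [[0.907, -0.421, 0.006], [-0.421, -0.907, 0.001], [0.005, -0.003, -1.0]]
ft_force: [-0.2, 0.9, -1.5]
grip_width: 0.0002
grasp_force: 0.0
```

```bash
python3 - <<'E'
from h import *
from bench import r
s=r.read_state();m=r.camera_model('wrist');p,d=r.capture('wrist');cv2.imwrite('pics/w1.png',p[:,:,::-1])
print(s['ee_pos'],s['ft_force'])
K=m['camera_matrix']
for n,x in [('G',[.6612,-.0316,.065]),('1',[.6459,-.0002,.065]),('3',[.5971,.0492,.065]),('tcp',s['ee_pos'])]:
    c=m['R']@np.array(x)+m['t'];print(n,(K@c/c[2])[:2])
np.savez('w1.npz',p=p,**m)
E
```

```text
[ 0.66384185 -0.03299058  0.1519443 ] [-0.16339162  0.92008802 -1.5402494 ]
G [320.98089416 251.0384474 ]
1 [290.31255166 287.20737814]
3 [260.76875504 366.11143021]
tcp [320.54707925 300.68467031]
```

View pics/w1.png

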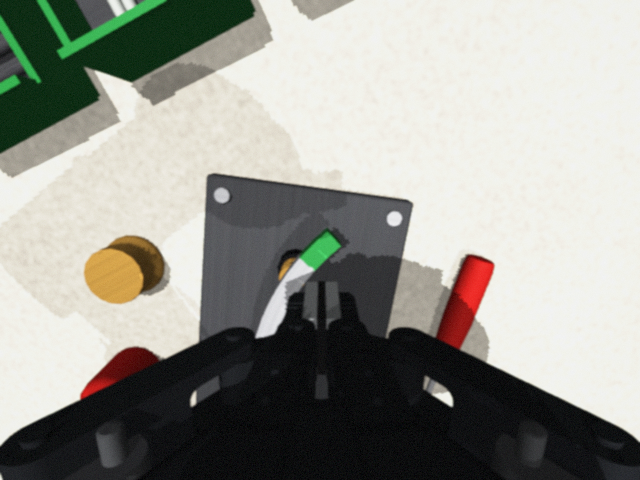

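The wrist view shows the green end at (321,250), matching the prediction of (321,251).

Call:
{"name": "jog_arm", "arguments": {
  "rows": [
    {"jaw": 1, "offset": [0, -0.002, -0.06], "spin": 0},
    {"jaw": 1, "offset": [0, -0.002, -0.12], "spin": 0},
    {"jaw": 1, "offset": [0, -0.002, -0.17], "spin": 0},
    {"jaw": 1, "offset": [0, -0.002, -0.17], "spin": 0},
    {"jaw": 1, "offset": [0, -0.002, -0.17], "spin": 0}
  ]
}}

```text
clock: 2.23
ee_pos: [0.6603, -0.0318, 0.0831]
tcp_rot: [[0.909, -0.417, -0.003], [-0.417, -0.909, -0.001], [-0.002, 0.002, -1.0]]
ft_force: [-0.1, -0.5, 0.6]
grip_width: 0.0004
grasp_force: 0.0
```

Call:
{"name": "jog_arm", "arguments": {
  "rows": [
    {"jaw": 1, "offset": [0, 0, -0.02], "spin": 0},
    {"jaw": 1, "offset": [0, 0, -0.035], "spin": 0},
    {"jaw": 1, "offset": [0, 0, -0.048], "spin": 0},
    {"jaw": 1, "offset": [0, 0, -0.06], "spin": 0},
    {"jaw": 1, "offset": [0, 0, -0.06], "spin": 0}
  ]
}}

```text
clock: 2.65
ee_pos: [0.6613, -0.0317, 0.0594]
tcp_rot: [[0.909, -0.417, 0.001], [-0.417, -0.909, 0.0], [0.001, -0.001, -1.0]]
ft_force: [-0.3, 1.5, 4.0]
grip_width: -0.0
grasp_force: 2.1
```

```bash
python3 - <<'E'
import numpy as np
a=np.radians(19.6)+np.arange(0,21)*(211/160/20)
P=.16*np.c_[np.cos(a),np.sin(a)]
for k in range(0,20,5): print(((P[k+1:k+6]-P[k])/.4).round(3).tolist())
E
```

```text
[[-0.01, 0.025], [-0.021, 0.048], [-0.034, 0.071], [-0.048, 0.094], [-0.064, 0.115]]
[[-0.017, 0.02], [-0.035, 0.039], [-0.055, 0.057], [-0.076, 0.073], [-0.097, 0.088]]
[[-0.023, 0.013], [-0.046, 0.025], [-0.07, 0.036], [-0.095, 0.045], [-0.121, 0.052]]
[[-0.026, 0.005], [-0.052, 0.009], [-0.078, 0.011], [-0.105, 0.011], [-0.131, 0.01]]
```

Call:
{"name": "jog_arm", "arguments": {
  "rows": [
    {"jaw": 1, "offset": [-0.01, 0.025, 0], "spin": 0},
    {"jaw": 1, "offset": [-0.021, 0.048, 0], "spin": 0},
    {"jaw": 1, "offset": [-0.034, 0.071, 0], "spin": 0},
    {"jaw": 1, "offset": [-0.048, 0.094, 0], "spin": 0},
    {"jaw": 1, "offset": [-0.064, 0.115, 0], "spin": 0}
  ]
}}

```text
clock: 3.07
ee_pos: [0.6352, 0.0152, 0.0599]
tcp_rot: [[0.909, -0.417, 0.001], [-0.417, -0.909, -0.0], [0.001, -0.0, -1.0]]
ft_force: [1.1, -2.9, 3.9]
grip_width: 0.0001
grasp_force: 2.1
```

Call:
{"name": "jog_arm", "arguments": {
  "rows": [
    {"jaw": 1, "offset": [-0.017, 0.02, 0], "spin": 0},
    {"jaw": 1, "offset": [-0.035, 0.039, 0], "spin": 0},
    {"jaw": 1, "offset": [-0.055, 0.057, 0], "spin": 0},
    {"jaw": 1, "offset": [-0.076, 0.073, 0], "spin": 0},
    {"jaw": 1, "offset": [-0.097, 0.088, 0], "spin": 0}
  ]
}}

```text
clock: 3.48
ee_pos: [0.5958, 0.0502, 0.0594]
tcp_rot: [[0.909, -0.417, 0.001], [-0.417, -0.909, 0.0], [0.0, -0.0, -1.0]]
ft_force: [2.1, -1.9, 4.9]
grip_width: -0.0
grasp_force: 2.2
```

Call:
{"name": "jog_arm", "arguments": {
  "rows": [
    {"jaw": 1, "offset": [-0.023, 0.013, 0], "spin": 0},
    {"jaw": 1, "offset": [-0.046, 0.025, 0], "spin": 0},
    {"jaw": 1, "offset": [-0.07, 0.036, 0], "spin": 0},
    {"jaw": 1, "offset": [-0.095, 0.045, 0], "spin": 0},
    {"jaw": 1, "offset": [-0.121, 0.052, 0], "spin": 0}
  ]
}}

```text
clock: 3.9
ee_pos: [0.5474, 0.0708, 0.0594]
tcp_rot: [[0.909, -0.418, 0.001], [-0.418, -0.909, 0.001], [0.0, -0.001, -1.0]]
ft_force: [3.9, -1.6, 4.3]
grip_width: -0.0
grasp_force: 2.2
```

Call:
{"name": "jog_arm", "arguments": {
  "rows": [
    {"jaw": 1, "offset": [-0.026, 0.004, 0], "spin": 0},
    {"jaw": 1, "offset": [-0.052, 0.008, 0], "spin": 0},
    {"jaw": 1, "offset": [-0.078, 0.01, 0], "spin": 0},
    {"jaw": 1, "offset": [-0.105, 0.01, 0], "spin": 0},
    {"jaw": 1, "offset": [-0.131, 0.009, 0], "spin": 0}
  ]
}}

```text
clock: 4.32
ee_pos: [0.495, 0.0744, 0.0594]
tcp_rot: [[0.909, -0.418, 0.001], [-0.418, -0.909, 0.001], [0.0, -0.001, -1.0]]
ft_force: [3.4, 1.1, 4.4]
grip_width: 0.0003
grasp_force: 2.2
```

Call:
{"name": "jog_arm", "arguments": {
  "rows": [
    {"jaw": 1, "offset": [0, 0, 0], "spin": 0},
    {"jaw": 1, "offset": [0, 0, 0], "spin": 0},
    {"jaw": 1, "offset": [0, 0, 0], "spin": 0}
  ]
}}

```text
clock: 4.57
ee_pos: [0.4939, 0.0739, 0.0585]
tcp_rot: [[0.908, -0.418, -0.004], [-0.418, -0.908, -0.0], [-0.003, 0.002, -1.0]]
ft_force: [-3.4, 1.9, 4.4]
grip_width: -0.0001
grasp_force: 2.4
```

At the red end and still touching the rail (target 0.496, 0.074). Now lifting clear.

Call:
{"name": "jog_arm", "arguments": {
  "rows": [
    {"jaw": 1, "offset": [0, 0, 0.03], "spin": 0},
    {"jaw": 1, "offset": [0, 0, 0.08], "spin": 0},
    {"jaw": 1, "offset": [0, 0, 0.16], "spin": 0},
    {"jaw": 1, "offset": [0, 0, 0.25], "spin": 0},
    {"jaw": 1, "offset": [0, 0, 0.25], "spin": 0}
  ]
}}

```text
clock: 4.98
ee_pos: [0.4992, 0.0741, 0.1652]
tcp_rot: [[0.909, -0.417, 0.01], [-0.417, -0.909, 0.001], [0.008, -0.005, -1.0]]
ft_force: [1.3, 0.9, 0.9]
grip_width: -0.0004
grasp_force: 0.0
```

```bash
python3 - <<'E'
from bench import r
s=r.read_state();print(s['clock'],s['ee_pos'],s['ft_force'])
print(r.close_job())
E
```

```text
4.9833 [0.49920408 0.07407189 0.16524688] [1.32514239 0.88613188 0.85589121]
the job is handed in; nothing more can be done
None
```

I slid the closed fingertips along the rail from the green end to the red end at about 5–6 mm depth, touching at every check, then lifted clear and handed the job in at 5.0 s; no verdict came back.

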